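# Keep the lamp on a candle riding round on the revolving stand

### The job

We are filming the open cream candle on the revolving display stand: set the stand turning with a gentle push on one of its brass knobs (either way round), then hold the lamp head-down a few centimetres above that candle and travel round with it, its beam centred on the wax, for at least 5 seconds while the stand coasts freely at a visible pace (no less than one turn in 12 seconds). Do not touch or upset the jars and tins, and leave the other things on the counter alone. Afterwards stand the lamp back upright on its charging pad and let go; the stand may go on coasting.

Things in the scene. Friction and masses are not known exactly. Their poses are not given: they have to be found in the camera images.
- stand: Revolving display stand, fixed to the counter. Origin on its vertical turning axis at counter height, z up. Above a brass foot 200 mm across turns a round oak tray 330 mm across and 18 mm thick. Four vessels stand loose on the tray in four places 90 degrees apart, centres about 88 mm from the axis, each 45 degrees round from a knob; which is where varies.
- tray_top (a point): Centre of the tray's upper face, on the turning axis, 44 mm above the counter; turns with the tray. A brass rim 5 mm thick rises 12 mm above this face along the tray's edge.
- turntable (a joint): Turning angle of the tray about the stand's axis (rad), 0 at the start, growing anticlockwise from above, no stops. Tray 1.5 kg; moment of inertia loaded about 0.032 kg m2; free-running bearing with rubbing torque 0.0008 N m plus 0.0010 N m per rad/s (all nominal), so the speed falls from 1 to about 0.5 rad/s in 10 s.
- knob_a (a point): Centre of the ball (26 mm across) on top of a brass turning knob that stands on the tray 147 mm from the axis. Its post is 20 mm thick; the ball's centre is 72 mm above the tray face (116 mm above the counter), its top 85 mm above the tray face. Meant for pushing the tray round; it moves with the tray.
- knob_b (a point): The same as knob_a, on the far side of the axis, half a turn from it.
- candle: The candle to follow: clear glass jar 80 mm across, 88 mm high, with cream wax (14 mm below the rim) and a short dark wick; the only open vessel on the tray. About 0.34 kg, loose, rides on the tray. Origin at the centre of its underside, z up; its rim is 88 mm above the origin (132 mm above the counter).
- amber_jar: Bystander on the tray: amber glass jar with pale label and dark wooden lid, 74 mm across, 80 mm high, about 0.32 kg, loose. Origin at the centre of its underside.
- black_tin: Bystander on the tray: closed black candle tin with gold spot on the lid, 76 mm across, 60 mm high, about 0.24 kg, loose. Origin at the centre of its underside.
- copper_tin: Bystander on the tray: closed copper candle tin with gold spot on the lid, 76 mm across, 60 mm high, about 0.24 kg, loose. Origin at the centre of its underside.
- lamp: Hand lamp, 148 mm long, about 0.18 kg, loose, standing upright on its flat head on the charging pad. Origin at the centre of the lens face, its underside as it stands (it shines downwards); z runs from the lens up the barrel. Dark round head 48 mm across from 0 to 34 mm, cone to 50 mm, then an aluminium barrel 30 mm across from 50 to 148 mm: grip the barrel from above.
- pad: Round black charging pad for the lamp, 100 mm across, 10 mm high, fixed to the counter, left or right of the stand. Origin at the centre of its underside; its flat top is 10 mm above the counter.
- gift_box: Bystander: brown gift box with gold line, about 103 x 103 mm, 115 mm high, 0.45 kg, loose, on the side of the stand away from the pad. Origin at the centre of its underside.
- picture_frame: Bystander: clear picture stand 120 mm wide, 198 mm high on an 80 mm deep foot, loose, at the far edge beyond the stand. Origin at the centre of its underside.
- room_spray: Bystander: amber room-spray bottle 52 mm across, 135 mm high, loose, at the far edge beyond the stand. Origin at the centre of its underside.

How it is judged (in metres and radians):
On the way, in this order (a step that is already met when the one before it is completed fails the run):
1. the stand has been set turning ((velocity of joint turntable above 0.5 rad/s or velocity of joint turntable below -0.5 rad/s)), for 0.1 s.
2. the lamp, pointing down, stays over the middle of the candle (within 20 mm), 5 to 100 mm above its rim, for 5 s while the stand coasts untouched at 0.5 rad/s or more ((velocity of joint turntable above 0.5 rad/s or velocity of joint turntable below -0.5 rad/s) and horizontal distance between lamp and candle below 0.02 m and z of lamp in the frame of candle between 0.093 and 0.188 m and angle between lamp's own z axis and vertical below 0.25 rad and contact force between each of the arm, the fingers, lamp and stand below 0.3 N), for 5 s.
At the end, for the whole second after the job is handed in: The lamp stands upright (within 0.1 rad) and still on its head on the charging pad, its centre within 26 mm of the pad's centre, let go; the candle, jar and tins stand upright on the stand's tray (horizontal distance between lamp and pad below 0.026 m and angle between each of lamp, candle, amber_jar, black_tin, copper_tin's own z axis and vertical below 0.1 rad and z of lamp in the frame of pad between 0.007 and 0.014 m and linear speed of lamp below 0.02 m/s and horizontal distance between each of candle, amber_jar, black_tin, copper_tin and stand below 0.125 m and z of each of candle, amber_jar, black_tin, copper_tin in the frame of stand above 0.038 m); the robot touches nothing.
It fails at once if a jar or tin on the stand tips over or falls (angle between any of candle, amber_jar, black_tin, copper_tin's own z axis and vertical above 0.3 rad).
It fails at once if the robot or the lamp knocks a jar or tin on the stand (over 2 N) (contact force between any of the arm, the fingers, lamp and candle above 2 N or contact force between any of the arm, the fingers, lamp and amber_jar above 2 N or contact force between any of the arm, the fingers, lamp and black_tin above 2 N or contact force between any of the arm, the fingers, lamp and copper_tin above 2 N).
It fails at once if the stand is spun hard (over 2.5 rad/s) (velocity of joint turntable above 2.5 rad/s or velocity of joint turntable below -2.5 rad/s).
It fails at once if the gift box, picture stand or room spray is pushed out of place (over 15 mm) or tipped (distance of any of gift_box, picture_frame, room_spray from where it was at the start of the episode above 0.015 m or angle between any of gift_box, picture_frame, room_spray's own z axis and vertical above 0.2 rad).
It fails at once if the lamp is dropped or knocked over (angle between lamp's own z axis and vertical above 0.8 rad).
It also fails if it takes over 64 s, if anything falls off the work surface, if the arm or the gripper's body presses on something with over 40 N, if the wrist force passes 120 N, or if a joint passes its speed limit or range.

### The arm

A 6-joint arm with a two-finger parallel gripper is mounted at the origin on the work surface. World frame = base frame: x ahead of the robot, y to its left, z up, the work surface at z = 0. Lengths are in mm, angles in rad, forces in N, time in s.
With the tool pointing down it reaches from about 275 to 750 mm from the base axis. Payload 10.2 kg.
Tool frame: the origin (TCP) lies at the very end of the fingers, on their centre line; the grasp point (between the pads) lies 19 mm behind it (manip.pinch_z is the distance from the TCP to the grasp point, in mm); z points along the fingers, y is the line along which they close (so a half turn about z gives the same grasp; the last joint's range is limited). The gripper opens to 88 mm and grips with 3 to 60 N. Pads are 18 mm wide; open, the fingers measure 123 mm over their backs; the gripper's body (75 mm by 187 mm) begins 45 mm behind the grasp point.
Start: joints at [0.945, 0.313, 1.498, -0, 1.331, -0.223], TCP at [205.811, 482.984, 238.72] pointing down, gripper open.
Joint ranges: [-2.94, 2.94], [-0.97, 2.17], [0.19, 2.56], [-1.23, 4.37], [0.02, 3.11], [-2.88, 2.88]. Speed limits (rad/s): [2.39, 2.39, 3.01, 3.14, 3.14, 3.14].

### API

Orientations are given as a 3x3 rotation matrix whose columns are the frame's x, y, z axes.
In Python, from plant import manip gives the robot as it stands.
- The arm moves only by the shell command python3 -m inch 'ROWS' [FORCE]. ROWS is JSON, one flat list of numbers, 5 for each row, row after row: the opening, from 0 (shut) to 1 (fully open), then the shift along the tool's x, y, z in m, then the turn about the tool's z in degrees. A call has exactly 8 rows; each row is the pose to reach, as a shift and turn from the pose commanded when the call began, along the tool's axes at that moment; what a row does not reach only later rows make up. A row lasts 1/12 s, in which the tool goes at most 41.7 mm and 7.16 degrees, less where a joint would pass 70% of its speed; a pose out of reach is approached as far as the arm can. A call with a gripper value outside its range is refused whole. The fingers move at their own pace and stop on an object; FORCE is the grip in N (left out, the last holds). Time passes only in rows, so rows that repeat a pose let the fingers close, or fill a call up. It gives the time, the measured TCP pose, the force, the opening and the grip force at its end, in the units of the state.
- manip.get_state(): the state, without advancing time (a new reading comes with each control period).
- manip.grab_frame(name): name is "scene" or "top" or "wrist"; returns a dict with "frame" (400x640x3 uint8, blue, green, red), "K" (3x3 intrinsics, pixels), "xyz" and "orientation" of the camera in the world. Camera axes: x right, y up, looking along -z (the intrinsics and any distortion apply to the point x, -y, -z); pixel columns grow to the right and rows downward; lengths in mm; the calibration is good to about 2 mm. A picture is of the moment at which its call begins. There is no depth.
- manip.sign_off(): hands the job in; it is judged then, once.
The state is a dict: "time_s": time; "joints": joint angles; "joint_velocities": joint speeds; "effort": joint torques, N m; "ee_pos": TCP position; "tool_rot": TCP orientation; "ft_force": force on the tool from outside, world axes, zero at the start; "ft_torque": the same for the moment, N m; "finger_gap": opening from 0.0 (shut) to 1.0 (fully open); "gripper_force": force on a finger pad.
Only numpy, scipy, OpenCV 4.12 (cv2) and the standard library are available. Lean on these libraries where they do the work, as an engineer would, in place of code of your own. Each camera call takes 0.05 s, during which the arm holds its last target. There are 200 camera calls.

## Working session

There is one attempt and no reset: what is moved stays moved. The work goes in short steps, Python scripts to look and compute and a shell command to move; the robot and the scene stay as the last step left them, time stands still between calls to the robot, and variables do not carry over. Pictures are saved under pics/ and viewed, at most 10 in all, crops included, and the job is handed in when it is done.

```bash
ls; mkdir -p pics; python3 - <<'E'
from plant import manip
import cv2
for n in ("scene","top"):
    f=manip.grab_frame(n); cv2.imwrite(f"pics/{n}0.png",f["frame"])
    print(n,f["K"],f["xyz"],f["orientation"])
s=manip.get_state();print(s); print(manip.pinch_z)
print([k for k in dir(manip) if k[0]!='_'])
E
```

```text
pics
scene [[502.00421567   0.         314.28097376]
 [  0.         502.00421567 194.49711216]
 [  0.           0.           1.        ]] [1328.14516726 -200.16540117 1243.7123176 ] [[ 0.28041658 -0.80097707  0.5289634 ]
 [ 0.95986759  0.2313777  -0.15848839]
 [ 0.00455523  0.55217759  0.83371407]]
top [[435.80539702   0.         317.04097066]
 [  0.         435.80539702 202.35475315]
 [  0.           0.           1.        ]] [ 378.99607371   10.42138744 1168.92108555] [[ 0.02337674  0.98230555 -0.18582072]
 [-0.99968933  0.02457611  0.00415331]
 [ 0.00864657  0.1856659   0.98257489]]
{'time_s': 0.1, 'joints': array([ 9.44599834e-01,  3.13372187e-01,  1.49835568e+00,  1.96033147e-05,
        1.33104415e+00, -2.23385418e-01]), 'joint_velocities': array([ 8.52795924e-06, -1.48920920e-03, -2.47390483e-03,  5.78393430e-04,
        1.26788215e-03, -8.69460308e-05]), 'effort': array([ 1.29812815e-03, -4.02812111e+01, -2.52646673e+01,  6.94685010e-02,
        3.42258916e-02, -3.65493167e-05]), 'ee_pos': array([205.66471297, 482.78957762, 238.2315401 ]), 'tool_rot': array([[-9.19960744e-01,  3.92009860e-01, -7.06616663e-04],
       [ 3.92010397e-01,  9.19960302e-01, -9.44435041e-04],
       [ 2.79831431e-04, -1.14584424e-03, -9.99999304e-01]]), 'ft_force': array([ 0.1098808 , -0.12023796,  0.34266052]), 'ft_torque': array([-0.03884608,  0.04092134, -0.04001166]), 'gripper_force': 0.0, 'finger_gap': 1.0012377435029038}
18.700000000000003
['MotionError', 'get_state', 'grab_frame', 'pinch_z', 'sign_off']
```

View pics/top0.png

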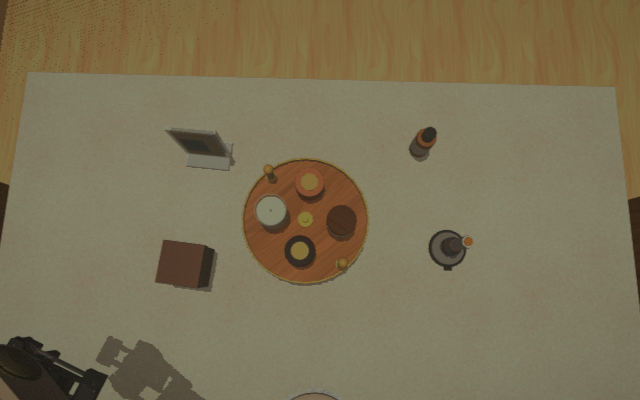

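View pics/scene0.png

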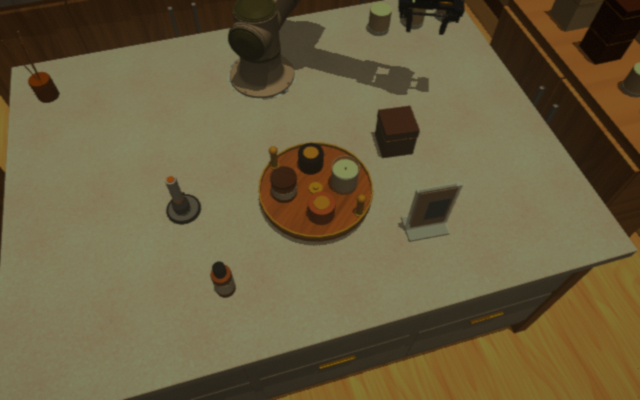

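```bash
python3 - <<'E'
import cv2
a=cv2.imread("pics/top0.png")
c=cv2.resize(a[145:295,235:485],None,fx=3.2,fy=3.2,interpolation=cv2.INTER_CUBIC)
c=cv2.convertScaleAbs(c,alpha=1.6)
for i in range(0,250,25): cv2.putText(c,str(235+i),(int(i*3.2),8),0,.33,(255,255,255),1);cv2.line(c,(int(i*3.2),10),(int(i*3.2),16),(255,255,255),1)
for i in range(0,150,25): cv2.putText(c,str(145+i),(0,int(i*3.2)+4),0,.33,(0,0,255),1);cv2.line(c,(26,int(i*3.2)),(32,int(i*3.2)),(0,0,255),1)
cv2.imwrite("pics/top_crop.png",c)
E
```

```text
(no output)
```

View pics/top_crop.png

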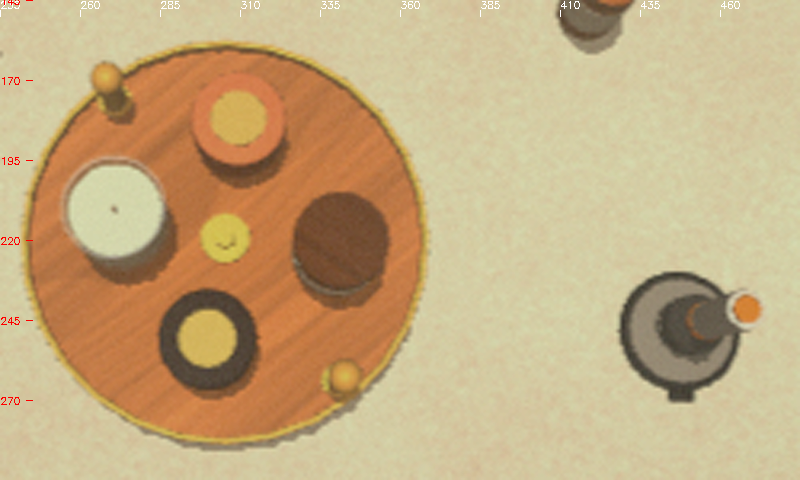

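```bash
cat > h.py <<'E'
import numpy as np, cv2
from plant import manip
K={};P={}
class Cam:
    def __init__(s,f):
        s.K=f["K"]; s.c=np.array(f["xyz"]); s.R=np.array(f["orientation"])@np.diag([1,-1,-1])
    def proj(s,p):
        q=(np.atleast_2d(p)-s.c)@s.R@s.K.T
        return q[:,:2]/q[:,2:]
    def hit(s,uv,z):
        d=s.R@np.linalg.inv(s.K)@np.array([*uv,1.]); return (s.c+d*(z-s.c[2])/d[2])[:2]
def grab(n):
    f=manip.grab_frame(n); return Cam(f),f["frame"]
E
python3 - <<'E'
from h import *
c,im=grab("top"); cv2.imwrite("pics/ref_top.png",im)
d,im2=grab("scene"); cv2.imwrite("pics/ref_scene.png",im2)
px=dict(candle=((270.6,211),118),copper=((309.4,181.6),104),black=((299.7,250.6),104),amber=((341.6,220.3),124),knobF=((268.1,169.1),116),knobN=((342.5,262.5),116),hub=((305.3,219.4),46),rim=((305.6,220.3),56),pad=((447.5,248.4),10),lamptop=((467.8,241.6),158))
h={}
for k,(uv,z) in px.items(): h[k]=c.hit(uv,z)
kc=(h["knobF"]+h["knobN"])/2; print("knobmid",kc.round(1),np.linalg.norm(h["knobF"]-h["knobN"])/2)
for k,v in h.items():
    r=v-kc; print(k,v.round(1),"r",np.hypot(*r).round(1),"ang",np.degrees(np.arctan2(r[1],r[0])).round(1),"scene px",d.proj([*v,px[k][1]]).round(1))
E
```

```text
knobmid [546.2  35.7] 147.28339602432746
candle [553.4 118.9] r 83.5 ang 85.0 scene px [[344.4 168.4]]
copper [632.9  26.3] r 87.2 ang -6.2 scene px [[320.7 201.9]]
black [459.8  45.3] r 86.9 ang 173.6 scene px [[309.8 151.9]]
amber [533.9 -54.5] r 91.0 ang -97.8 scene px [[282.2 175.7]]
knobF [659.4 129.9] r 147.3 ang 39.8 scene px [[360.6 198.5]]
knobN [432.9 -58.5] r 147.3 ang -140.2 scene px [[272.3 150.1]]
hub [545.5  35.2] r 0.9 ang -142.7 scene px [[314.6 187.6]]
rim [541.7  34.1] r 4.8 ang -160.5 scene px [[313.9 184.6]]
pad [ 482.2 -344.4] r 385.4 ang -99.6 scene px [[182.6 207.3]]
lamptop [ 486.  -346.9] r 387.3 ang -98.9 scene px [[169.8 179. ]]
```

```bash
python3 - <<'E'
import cv2
a=cv2.imread("pics/scene0.png")
c=cv2.resize(a[135:245,150:400],None,fx=3.2,fy=3.2,interpolation=cv2.INTER_CUBIC)
c=cv2.convertScaleAbs(c,alpha=1.6)
for i in range(0,250,25): cv2.putText(c,str(150+i),(int(i*3.2),8),0,.33,(255,255,255),1);cv2.line(c,(int(i*3.2),10),(int(i*3.2),16),(255,255,255),1)
for i in range(0,110,25): cv2.putText(c,str(135+i),(0,int(i*3.2)+4),0,.33,(0,0,255),1)
cv2.imwrite("pics/scene_crop.png",c)
E
```

```text
(no output)
```

View pics/scene_crop.png

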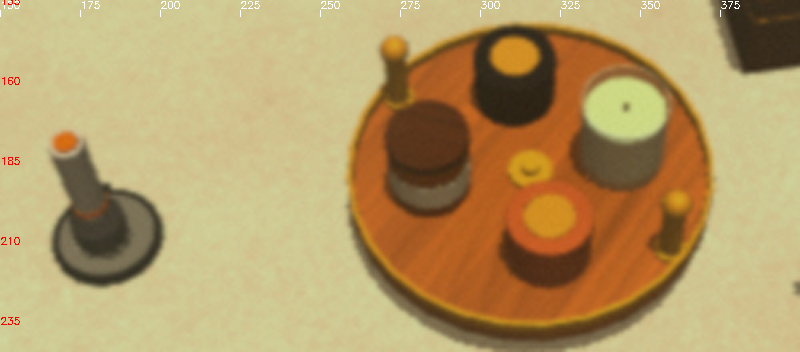

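```bash
cat >> h.py <<'E'
def delta(p,yang=None):
    "shift in tool axes (m) and turn (deg) to world point p (mm), tool-y heading yang (deg)"
    s=manip.get_state(); R=s["tool_rot"]; d=R.T@(np.array(p)-s["ee_pos"])/1000
    a=np.degrees(np.arctan2(R[1,1],R[0,1])); t=0 if yang is None else -((yang-a+180)%360-180)
    return d.round(4),round(float(t),2),round(float(a),1)
E
R='[1,-0.25,-0.28,0,57,1,-0.25,-0.28,0,57,1,-0.25,-0.28,0,57,1,-0.25,-0.28,0,57,1,-0.25,-0.28,0,57,1,-0.25,-0.28,0,57,1,-0.25,-0.28,0,57,1,-0.25,-0.28,0,57]'; true
python3 -m inch '[1,-0.22,-0.247,0,57,1,-0.22,-0.247,0,57,1,-0.22,-0.247,0,57,1,-0.22,-0.247,0,57,1,-0.22,-0.247,0,57,1,-0.22,-0.247,0,57,1,-0.22,-0.247,0,57,1,-0.22,-0.247,0,57]'
python3 -c "
from h import *
print(delta((485,-346,238),-50))"
```

```text
time_s: 0.87
ee_pos: [311.4, 167.6, 238.8]
tool_rot: [[-0.166, 0.986, 0.001], [0.986, 0.166, 0.0], [-0.0, 0.001, -1.0]]
ft_force: [1.1, -0.8, -0.2]
finger_gap: 1.001
gripper_force: 0.0
(array([-0.5353,  0.0858,  0.0009]), 59.58, 9.6)
```

```bash

python3 -m inch '[1,-0.31,0.05,0,57,1,-0.31,0.05,0,57,1,-0.31,0.05,0,57,1,-0.31,0.05,0,57,1,-0.31,0.05,0,57,1,-0.31,0.05,0,57,1,-0.31,0.05,0,57,1,-0.31,0.05,0,57]'
python3 -c "
from h import *
print(delta((485,-346,200),-50))"
```

```text
time_s: 1.53
ee_pos: [414.6, -131.0, 238.5]
tool_rot: [[0.738, 0.674, 0.0], [0.674, -0.738, -0.001], [-0.0, 0.0, -1.0]]
ft_force: [-0.5, 0.2, -0.0]
finger_gap: 1.004
gripper_force: 0.0
(array([-0.093 ,  0.2062,  0.0386]), 2.41, -47.6)
```

```bash

python3 -m inch '[1,-0.093,0.206,0.038,2.4,1,-0.093,0.206,0.038,2.4,1,-0.093,0.206,0.038,2.4,1,-0.093,0.206,0.038,2.4,1,-0.093,0.206,0.038,2.4,1,-0.093,0.206,0.038,2.4,1,-0.093,0.206,0.038,2.4,1,-0.093,0.206,0.038,2.4]'
python3 - <<'E'
from h import *
print(delta((485,-346,101),-50))
c,im=grab("wrist")
u,v=c.proj([485,-346,158])[0].round().astype(int); print(u,v)
cv2.circle(im,(u,v),4,(0,0,255),1)
u2=c.proj([484,-345.5,10])[0].round().astype(int); cv2.circle(im,u2.tolist(),4,(0,255,0),1);print(u2)
cv2.imwrite("pics/w1.png",im)
E
```

```text
time_s: 2.2
ee_pos: [485.9, -341.7, 199.8]
tool_rot: [[0.761, 0.649, -0.001], [0.649, -0.761, 0.001], [-0.0, -0.002, -1.0]]
ft_force: [0.4, 0.2, 0.2]
finger_gap: 1.005
gripper_force: 0.0
(array([-0.0035,  0.0028,  0.0988]), 0.46, -49.5)
325 230
[323 187]
```

View pics/w1.png

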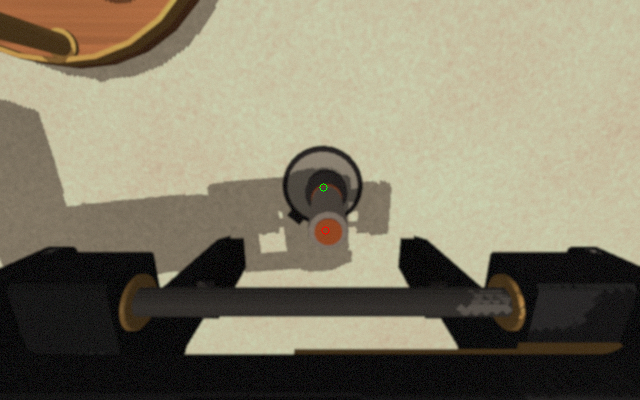

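The lamp cap is at (328,231), within about 1 mm of the prediction, and the pad ring is centred at (322,187). I'll descend and grip.

```bash

python3 -m inch '[1,-0.0035,0.003,0,0.5,1,-0.0035,0.003,0.02,0.5,1,-0.0035,0.003,0.045,0.5,1,-0.0035,0.003,0.07,0.5,1,-0.0035,0.003,0.09,0.5,1,-0.0035,0.003,0.099,0.5,1,-0.0035,0.003,0.099,0.5,1,-0.0035,0.003,0.099,0.5]' 40
python3 -m inch '[0.2,0,0,0,0,0.2,0,0,0,0,0.2,0,0,0,0,0.2,0,0,0,0,0.2,0,0,0,0,0.2,0,0,0,0,0.2,0,0,0,0,0.2,0,0,0,0]' 40
python3 -m inch '[0.1,0,0,0,0,0.1,0,0,0,0,0.1,0,0,0,0,0.1,0,0,0,0,0.1,0,0,0,0,0.1,0,0,0,0,0.1,0,0,0,0,0.1,0,0,0,0]' 40
```

```text
time_s: 2.92
ee_pos: [485.8, -345.9, 102.8]
tool_rot: [[0.766, 0.643, 0.001], [0.643, -0.766, -0.001], [0.0, 0.001, -1.0]]
ft_force: [-0.5, -0.0, 0.4]
finger_gap: 0.997
gripper_force: 0.0
time_s: 3.58
ee_pos: [485.5, -346.0, 101.7]
tool_rot: [[0.766, 0.643, -0.0], [0.643, -0.766, 0.0], [-0.0, -0.0, -1.0]]
ft_force: [-0.2, -0.4, -0.0]
finger_gap: 0.417
gripper_force: 0.0
time_s: 4.25
ee_pos: [485.5, -345.9, 101.6]
tool_rot: [[0.766, 0.643, -0.0], [0.643, -0.766, 0.0], [-0.0, -0.0, -1.0]]
ft_force: [0.2, -0.0, -2.2]
finger_gap: 0.334
gripper_force: 39.9
```

```bash

python3 -m inch '[0.1,0,0,-0.03,0,0.1,0,0,-0.07,0,0.1,0,0,-0.11,0,0.1,0.01,-0.014,-0.13,0,0.1,0.03,-0.042,-0.13,0,0.1,0.052,-0.073,-0.13,0,0.1,0.075,-0.105,-0.13,0,0.1,0.098,-0.138,-0.13,0]' 50
python3 -m inch '[0.1,0.02,-0.03,0,0,0.1,0.036,-0.052,0,0,0.1,0.046,-0.065,0,0,0.1,0.046,-0.065,0,0,0.1,0.046,-0.065,0.01,0,0.1,0.046,-0.065,0.025,0,0.1,0.046,-0.065,0.04,0,0.1,0.046,-0.065,0.05,0]' 50
cat >> h.py <<'E'
C=np.array([546.2,35.6])
V=[(85.,84.9,118,26),(87.2,-6.2,104,36),(86.9,173.6,104,36),(91.,-97.8,124,34)]
g=np.mgrid[-50:51:4,-50:51:4].reshape(2,-1).T
def samples():
    A=[]
    for r,a,z,rad in V:
        a=np.radians(a); p=g[np.hypot(*g.T)<rad]+r*np.array([np.cos(a),np.sin(a)])
        A.append(np.c_[p,np.full(len(p),z)])
    gg=np.mgrid[-150:151:6,-150:151:6].reshape(2,-1).T          # bare tray between vessels
    return np.vstack(A)
S=samples()
def samp(im,uv): return cv2.remap(cv2.GaussianBlur(im,(3,3),0),uv[:,None,:].astype(np.float32),None,cv2.INTER_LINEAR)[:,0].astype(float)
def world(t):
    c,s=np.cos(t),np.sin(t); q=S.copy(); q[:,0]=c*S[:,0]-s*S[:,1]+C[0]; q[:,1]=s*S[:,0]+c*S[:,1]+C[1]; return q
def angle(cam,im,name,lo=-180,hi=180):
    ref=samp(cv2.imread(f"pics/ref_{name}.png"),cam.proj(world(0)))
    def cost(d): return np.minimum(np.abs(samp(im,cam.proj(world(np.radians(d))))-ref).sum(1),90).mean()
    D=np.arange(lo,hi,3.); best=D[np.argmin([cost(d) for d in D])]
    F=np.arange(best-5,best+5.01,.25); c=np.array([cost(d) for d in F]); i=c.argmin()
    w=np.abs(F-F[i])<=3; k=np.polyfit(F[w],c[w],2); m=-k[1]/2/k[0]
    return round(float(m if abs(m-F[i])<2 else F[i]),2), round(float(c[i]),1)
def look(n):
    t=manip.get_state()["time_s"]; cam,im=grab(n); return t,*angle(cam,im,n)
E
python3 - <<'E'
from h import *
print(look("top"),look("scene"))
a=np.radians(-121.4); print(delta((*(C+156*np.array([np.cos(a),np.sin(a)])),180)), manip.get_state()["ee_pos"])
_,im=grab("scene"); cv2.imwrite("pics/s2.png",cv2.convertScaleAbs(im[80:280,100:420],alpha=1.5))
E
```

```text
time_s: 4.92
ee_pos: [471.2, -175.7, 231.7]
tool_rot: [[0.766, 0.642, 0.0], [0.642, -0.766, 0.0], [0.0, 0.0, -1.0]]
ft_force: [-0.0, 0.2, -1.3]
finger_gap: 0.328
gripper_force: 49.9
time_s: 5.58
ee_pos: [464.7, -98.9, 179.7]
tool_rot: [[0.767, 0.642, -0.002], [0.642, -0.767, 0.001], [-0.001, -0.002, -1.0]]
ft_force: [0.2, -1.2, -1.5]
finger_gap: 0.331
gripper_force: 49.9
(5.5833, 0.14, 13.5) (5.6333, -0.04, 8.6)
(array([ 0.0009, -0.0004, -0.0002]), 0.0, -50.0) [464.49864105 -98.48478331 179.84244497]
```

View pics/s2.png

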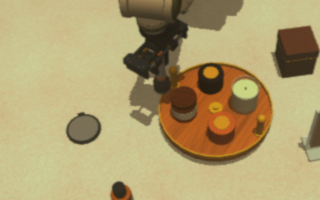

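```bash
python3 - <<'E'
from h import *
s=manip.get_state(); R=s["tool_rot"]
def P(a,r,z): a=np.radians(a); return np.array([*(C+r*np.array([np.cos(a),np.sin(a)])),z])
p0=P(-121.4,156,180)
for d in (1,2.5,4.5,7,10.5,15,20.5,26.2): print((R.T@(P(-121.4-d,156,180)-p0)/1000).round(4))
p1=P(-147.6,156,180)
print()
for d,r,z in ((5,168,200),(8.5,195,240),(10,215,269)): print((R.T@(P(-147.6-d,r,z)-p1)/1000).round(4))
E
```

```text
[-0.0008 -0.0026  0.    ]
[-0.002  -0.0065  0.    ]
[-0.0035 -0.0118  0.    ]
[-0.005  -0.0184  0.    ]
[-0.0066 -0.0278  0.    ]
[-0.0079 -0.04    0.0001]
[-0.0081 -0.0549  0.0001]
[-0.0068 -0.0704  0.0001]

[-0.0093 -0.016  -0.02  ]
[-0.0328 -0.0335 -0.0599]
[-0.0504 -0.0445 -0.0889]
```

```bash

python3 -m inch '[0.1,-0.001,-0.0025,0,0,0.1,-0.002,-0.0065,0,0,0.1,-0.0035,-0.012,0,0,0.1,-0.005,-0.0185,0,0,0.1,-0.0065,-0.028,0,0,0.1,-0.008,-0.04,0,0,0.1,-0.008,-0.055,0,0,0.1,-0.007,-0.0705,0,0]' 50
python3 -m inch '[0.1,-0.009,-0.016,-0.02,0,0.1,-0.033,-0.0335,-0.06,0,0.1,-0.05,-0.0445,-0.089,0,0.1,-0.05,-0.0445,-0.089,0,0.1,-0.05,-0.0445,-0.089,0,0.1,-0.05,-0.0445,-0.089,0,0.1,-0.05,-0.0445,-0.089,0,0.1,-0.05,-0.0445,-0.089,0]' 50
python3 - <<'E'
from h import *
print(look("scene"),look("top"),look("scene"),look("top"))
print(manip.get_state()["ee_pos"],manip.get_state()["time_s"])
E
```

```text
time_s: 6.4
ee_pos: [413.4, -47.6, 181.8]
tool_rot: [[0.766, 0.643, -0.0], [0.643, -0.766, 0.0], [-0.0, -0.0, -1.0]]
ft_force: [0.6, -0.5, -2.0]
finger_gap: 0.33
gripper_force: 49.9
time_s: 7.07
ee_pos: [347.6, -46.2, 269.5]
tool_rot: [[0.766, 0.643, -0.002], [0.643, -0.766, 0.001], [-0.001, -0.003, -1.0]]
ft_force: [-0.3, 0.2, -2.0]
finger_gap: 0.329
gripper_force: 49.9
(7.0667, -68.14, 8.6) (7.1167, -71.26, 6.1) (7.1667, -75.0, 8.9) (7.2167, -78.11, 6.2)
[347.68460842 -46.41711007 270.17396052] 7.2667
```

```bash
cat > plan.py <<'E'
import sys,json
from h import *
from scipy.optimize import least_squares
# usage: plan.py ncam n_looks blend_done blend_total
obs=json.load(open("obs.json"))
for n in sys.argv[1].split(",") if sys.argv[1]!="-" else []:
    t,a,c=look(n)
    while obs and a>obs[-1][1]+60: a-=360
    obs.append((t,a)); print("look",n,t,a,c)
json.dump(obs,open("obs.json","w"))
o=np.array(obs); T0=7.0667
def th(p,t):
    tau=np.asarray(t)-T0; w=-np.degrees(.8)                # clockwise, omega in deg/s (positive speed p[1])
    k=1/32.; d=np.degrees(.8)
    return p[0]-((p[1]+d)*(1-np.exp(-k*tau))/k-d*tau)
f=least_squares(lambda p:th(p,o[:,0])-o[:,1],[o[0,1],67],loss="soft_l1"); p=f.x
s=manip.get_state(); t0=s["time_s"]; R=s["tool_rot"]; e=s["ee_pos"]
def cand(t):
    a=np.radians(84.9+th(p,t)); return np.array([*(C+85*np.array([np.cos(a),np.sin(a)])),269.])
print("t",t0,"w",-(th(p,t0+.1)-th(p,t0))/.1/57.3,"res",(th(p,o[:,0])-o[:,1])[-3:].round(1),"err mm",(e-cand(t0)).round(1))
k0,k1=int(sys.argv[2]),int(sys.argv[3])
if k0==0: json.dump([(e-cand(t0)).tolist()],open("off.json","w"))
off=np.array(json.load(open("off.json"))[0])
for k in range(1,9):
    x=min(1,(k0+k)/k1); q=cand(t0+k/12)+off*(1-x*x*(3-2*x))
    print((R.T@(q-e)/1000).round(3)+0)
E
echo '[[7.0667,-68.14],[7.1167,-71.26],[7.1667,-75.0],[7.2167,-78.11]]' > obs.json
python3 plan.py - 0 14
```

```text
t 7.2667 w 1.163550781516248 res [-0.2  0.2 -0.1] err mm [-283.4  -87.     1.2]
[-0.001  0.008  0.   ]
[0.004 0.019 0.   ]
[0.015 0.031 0.   ]
[0.03  0.045 0.   ]
[0.048 0.059 0.   ]
[0.069 0.074 0.   ]
[0.09  0.089 0.   ]
[0.111 0.103 0.001]
```

```bash

python3 -m inch '[0.1,-0.001,0.008,0,0,0.1,0.004,0.019,0,0,0.1,0.015,0.031,0,0,0.1,0.03,0.045,0,0,0.1,0.048,0.059,0,0,0.1,0.069,0.074,0,0,0.1,0.09,0.089,0,0,0.1,0.111,0.103,0,0]' 50
python3 plan.py scene 8 14
```

```text
time_s: 7.93
ee_pos: [500.5, -54.4, 270.2]
tool_rot: [[0.766, 0.643, -0.0], [0.643, -0.766, 0.0], [-0.0, -0.0, -1.0]]
ft_force: [-0.0, -0.1, -1.9]
finger_gap: 0.329
gripper_force: 49.9
look scene 7.9333 -126.41 26.6
t 7.9833 w 1.1435719747238255 res [ 0.1 -0.2  0. ] err mm [-103.2  -29.9    0.6]
[0.011 0.01  0.   ]
[0.028 0.02  0.   ]
[0.042 0.029 0.   ]
[0.051 0.034 0.001]
[0.055 0.036 0.001]
[0.052 0.034 0.001]
[0.045 0.03  0.001]
[0.038 0.026 0.001]
```

```bash

python3 -m inch '[0.1,0.011,0.01,0,0,0.1,0.028,0.02,0,0,0.1,0.042,0.029,0,0,0.1,0.051,0.034,0,0,0.1,0.055,0.036,0,0,0.1,0.052,0.034,0,0,0.1,0.045,0.03,0,0,0.1,0.038,0.026,0,0]' 50
python3 plan.py scene 14 14
```

```text
time_s: 8.65
ee_pos: [543.8, -49.8, 270.5]
tool_rot: [[0.766, 0.643, -0.001], [0.643, -0.766, 0.0], [-0.0, -0.0, -1.0]]
ft_force: [-0.2, 0.4, -1.3]
finger_gap: 0.336
gripper_force: 49.9
look scene 8.65 -172.49 25.2
t 8.7 w 1.0984512811963913 res [-0.2  0.1 -0. ] err mm [-2.2 -0.5  1.8]
[-0.004 -0.004  0.002]
[-0.009 -0.01   0.002]
[-0.013 -0.016  0.002]
[-0.017 -0.023  0.002]
[-0.021 -0.03   0.002]
[-0.023 -0.037  0.002]
[-0.025 -0.044  0.002]
[-0.027 -0.052  0.002]
```

```bash

python3 -m inch '[0.1,-0.004,-0.004,0.001,0,0.1,-0.009,-0.01,0.001,0,0.1,-0.013,-0.016,0.001,0,0.1,-0.017,-0.023,0.001,0,0.1,-0.021,-0.03,0.001,0,0.1,-0.023,-0.037,0.001,0,0.1,-0.025,-0.044,0.001,0,0.1,-0.027,-0.052,0.001,0]' 50
python3 plan.py scene 14 14
```

```text
time_s: 9.37
ee_pos: [490.0, -26.6, 269.8]
tool_rot: [[0.766, 0.643, 0.0], [0.643, -0.766, -0.0], [0.0, 0.0, -1.0]]
ft_force: [-0.1, -0.3, -1.6]
finger_gap: 0.327
gripper_force: 49.9
look scene 9.3667 -216.54 22.7
t 9.4167 w 1.0538420387703622 res [ 0.2  0.2 -0.2] err mm [ 2.9 -1.1  0.9]
[-0.002 -0.01   0.001]
[-0.002 -0.018  0.001]
[-0.001 -0.025  0.001]
[ 0.001 -0.032  0.001]
[ 0.003 -0.039  0.001]
[ 0.006 -0.046  0.001]
[ 0.009 -0.052  0.001]
[ 0.013 -0.058  0.001]
```

```bash
sed -i 's|cam,im=grab(n); return|cam,im=grab(n); cv2.imwrite(f"pics/l_{t:.2f}.png",cv2.convertScaleAbs(cv2.resize(im[100:260,220:420],None,fx=4,fy=4,interpolation=cv2.INTER_CUBIC)[:600],alpha=1.6)); return|' h.py
python3 -m inch '[0.1,-0.002,-0.01,0.001,0,0.1,-0.002,-0.018,0.001,0,0.1,-0.001,-0.025,0.001,0,0.1,0.001,-0.032,0.001,0,0.1,0.003,-0.039,0.001,0,0.1,0.006,-0.046,0.001,0,0.1,0.009,-0.052,0.001,0,0.1,0.013,-0.058,0.001,0]' 50
python3 plan.py scene 14 14; ls pics
```

```text
time_s: 10.08
ee_pos: [463.1, 26.5, 268.8]
tool_rot: [[0.766, 0.643, 0.0], [0.643, -0.766, -0.0], [0.0, 0.0, -1.0]]
ft_force: [0.3, -0.1, -1.9]
finger_gap: 0.329
gripper_force: 49.9
look scene 10.0833 -259.42 21.8
t 10.1333 w 1.0129490439575766 res [ 0.1 -0.2  0. ] err mm [ 1.7 -4.4 -0.2]
[ 0.006 -0.01   0.   ]
[ 0.011 -0.015  0.   ]
[ 0.017 -0.02   0.   ]
[ 0.022 -0.024  0.   ]
[ 0.028 -0.027  0.   ]
[ 0.035 -0.03   0.   ]
[ 0.041 -0.033  0.   ]
[ 0.048 -0.035  0.   ]
l_10.08.png
ref_scene.png
ref_top.png
s2.png
scene0.png
scene_crop.png
top0.png
top_crop.png
w1.png
```

View pics/l_10.08.png

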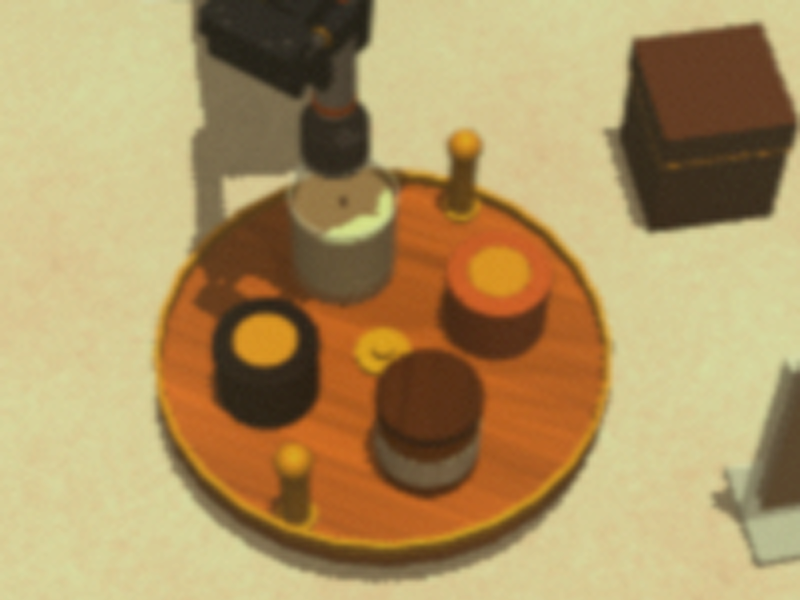

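```bash

python3 -m inch '[0.1,0.006,-0.01,0,0,0.1,0.011,-0.015,0,0,0.1,0.017,-0.02,0,0,0.1,0.022,-0.024,0,0,0.1,0.028,-0.027,0,0,0.1,0.035,-0.03,0,0,0.1,0.041,-0.033,0,0,0.1,0.048,-0.035,0,0]' 50
python3 plan.py scene 14 14
```

```text
time_s: 10.8
ee_pos: [477.8, 84.1, 268.7]
tool_rot: [[0.766, 0.643, -0.0], [0.643, -0.766, 0.0], [-0.0, -0.0, -1.0]]
ft_force: [-0.0, -0.7, -1.0]
finger_gap: 0.328
gripper_force: 49.9
look scene 10.8 -300.05 20.5
t 10.85 w 0.97194711274068 res [-0.1  0.1 -0.2] err mm [-1.  -3.4 -0.4]
[ 0.01  -0.003  0.   ]
[ 0.017 -0.004  0.   ]
[ 0.023 -0.004  0.   ]
[ 0.03  -0.003  0.   ]
[ 0.037 -0.002  0.   ]
[ 0.043 -0.001  0.   ]
[0.05  0.002 0.   ]
[0.056 0.004 0.   ]
```

The lamp hangs upright over the candle: lens centre is near (335,160) in the crop and the wick at (343,200), directly below it. I'll keep following.

```bash

python3 -m inch '[0.1,0.01,-0.003,0,0,0.1,0.017,-0.004,0,0,0.1,0.023,-0.004,0,0,0.1,0.03,-0.003,0,0,0.1,0.037,-0.002,0,0,0.1,0.043,-0.001,0,0,0.1,0.05,0.002,0,0,0.1,0.056,0.004,0,0]' 50
python3 plan.py scene 14 14
python3 - <<'E'
from h import *
c,_=grab("scene") if 0 else (None,None)
R=np.array([[0.28041658,-0.80097707,0.5289634],[0.95986759,0.2313777,-0.15848839],[0.00455523,0.55217759,0.83371407]])
c=Cam(dict(K=np.array([[502.004,0,314.281],[0,502.004,194.497],[0,0,1]]),xyz=[1328.145,-200.165,1243.712],orientation=R))
print(c.hit((305.75,150),120), "vs pred 461.6 27.5; lens px", (c.proj([463.1,26.5,177])-[220,100])*4)
E
```

```text
time_s: 11.52
ee_pos: [523.7, 116.5, 268.7]
tool_rot: [[0.766, 0.643, 0.0], [0.643, -0.766, -0.0], [-0.0, 0.0, -1.0]]
ft_force: [-0.8, -0.2, -1.0]
finger_gap: 0.33
gripper_force: 49.9
look scene 11.5167 -338.97 21.3
t 11.5667 w 0.9316494817091535 res [ 0.3  0.  -0.4] err mm [-2.9 -1.7 -0.5]
[ 0.009  0.004 -0.001]
[ 0.015  0.007 -0.001]
[ 0.02   0.011 -0.001]
[ 0.024  0.016 -0.001]
[ 0.029  0.021 -0.001]
[ 0.033  0.026 -0.001]
[ 0.037  0.031 -0.001]
[ 0.04   0.036 -0.001]
[462.32257272  32.76148143] vs pred 461.6 27.5; lens px [[333.75886514 151.00702489]]
```

```bash

python3 -m inch '[0.1,0.009,0.004,0,0,0.1,0.015,0.007,0,0,0.1,0.02,0.011,0,0,0.1,0.024,0.016,0,0,0.1,0.029,0.021,0,0,0.1,0.033,0.026,0,0,0.1,0.037,0.031,0,0,0.1,0.04,0.036,0,0]' 50
python3 plan.py scene 14 14
```

```text
time_s: 12.23
ee_pos: [577.4, 114.3, 268.6]
tool_rot: [[0.766, 0.643, -0.0], [0.643, -0.766, 0.0], [-0.0, -0.0, -1.0]]
ft_force: [-0.4, 0.1, -0.4]
finger_gap: 0.331
gripper_force: 49.9
look scene 12.2333 -376.83 21.7
t 12.2833 w 0.8930395021448605 res [ 0.1 -0.3 -0.1] err mm [-3.6  1.  -0.5]
[ 0.005  0.009 -0.001]
[ 0.007  0.015 -0.001]
[ 0.008  0.021 -0.001]
[ 0.009  0.027 -0.001]
[ 0.01   0.033 -0.001]
[ 0.01   0.039 -0.001]
[ 0.01   0.046 -0.001]
[ 0.01   0.052 -0.001]
```

```bash

python3 -m inch '[0.1,0.005,0.009,0,0,0.1,0.007,0.015,0,0,0.1,0.008,0.021,0,0,0.1,0.009,0.027,0,0,0.1,0.01,0.033,0,0,0.1,0.01,0.039,0,0,0.1,0.01,0.046,0,0,0.1,0.01,0.052,0,0]' 50
python3 plan.py scene 14 14
```

```text
time_s: 12.95
ee_pos: [618.2, 80.5, 268.7]
tool_rot: [[0.766, 0.643, -0.0], [0.643, -0.766, -0.0], [-0.0, 0.0, -1.0]]
ft_force: [1.0, -0.1, -2.1]
finger_gap: 0.33
gripper_force: 49.9
look scene 12.95 -414.85 35.8
t 13.0 w 0.8570233164739147 res [-0.6 -0.5  1.3] err mm [-1.9  3.  -0.4]
[-0.002  0.009  0.   ]
[-0.004  0.015  0.   ]
[-0.006  0.021  0.   ]
[-0.008  0.026  0.   ]
[-0.011  0.031  0.   ]
[-0.015  0.036  0.   ]
[-0.018  0.041  0.   ]
[-0.022  0.045  0.   ]
```

```bash

python3 -m inch '[0.1,-0.002,0.009,0,0,0.1,-0.004,0.015,0,0,0.1,-0.006,0.021,0,0,0.1,-0.008,0.026,0,0,0.1,-0.011,0.031,0,0,0.1,-0.015,0.036,0,0,0.1,-0.018,0.041,0,0,0.1,-0.022,0.045,0,0]' 50
python3 plan.py scene 14 14
```

```text
time_s: 13.67
ee_pos: [630.0, 31.9, 268.7]
tool_rot: [[0.766, 0.643, 0.0], [0.643, -0.766, -0.0], [0.0, 0.0, -1.0]]
ft_force: [0.2, 0.9, -1.6]
finger_gap: 0.327
gripper_force: 49.9
look scene 13.6667 -445.44 39.8
t 13.7167 w 0.8185867288508579 res [-0.1  1.9 -2.1] err mm [-1.   2.8 -0.3]
[-0.005  0.007  0.   ]
[-0.01  0.01  0.  ]
[-0.014  0.014  0.   ]
[-0.019  0.017  0.   ]
[-0.024  0.019  0.   ]
[-0.03   0.022  0.   ]
[-0.035  0.024  0.   ]
[-0.04   0.025  0.   ]
```

```bash

python3 -m inch '[0.1,-0.005,0.007,0,0,0.1,-0.01,0.01,0,0,0.1,-0.014,0.014,0,0,0.1,-0.019,0.017,0,0,0.1,-0.024,0.019,0,0,0.1,-0.03,0.022,0,0,0.1,-0.035,0.024,0,0,0.1,-0.04,0.025,0,0]' 50
python3 plan.py scene 14 14
```

```text
time_s: 14.38
ee_pos: [615.1, -12.9, 268.7]
tool_rot: [[0.766, 0.643, -0.0], [0.643, -0.766, 0.0], [-0.0, -0.0, -1.0]]
ft_force: [0.2, -0.1, -0.9]
finger_gap: 0.33
gripper_force: 49.9
look scene 14.3833 -476.77 43.3
t 14.4333 w 0.780830506708292 res [ 2.4 -1.5 -3.1] err mm [ 0.8  2.4 -0.2]
[-0.008  0.002  0.   ]
[-0.013  0.003  0.   ]
[-0.019  0.003  0.   ]
[-0.024  0.003  0.   ]
[-0.029  0.003  0.   ]
[-0.035  0.002  0.   ]
[-0.04   0.001  0.   ]
[-0.045  0.     0.   ]
```

View pics/l_14.38.png

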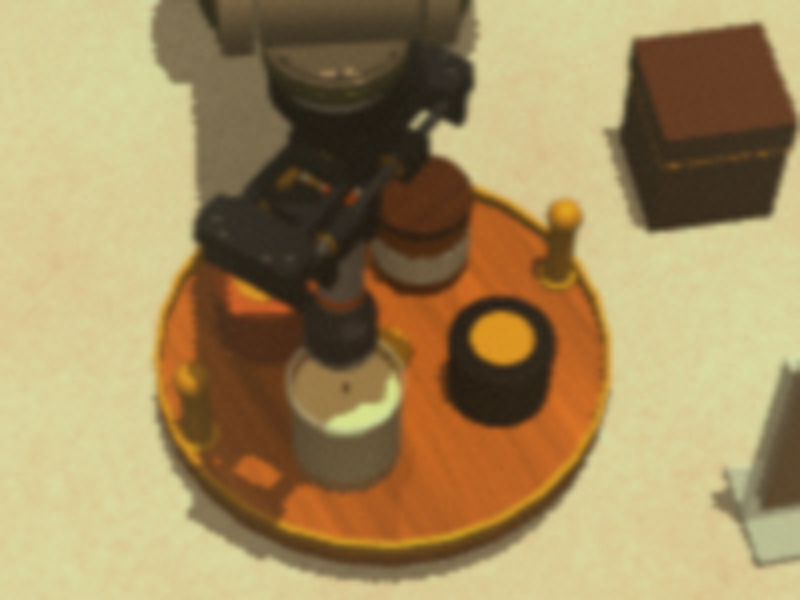

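The lamp still hangs over the candle. The wick reads (346,388) and the right-hand knob (565,213), so I'll check the angle from those.

```bash
python3 - <<'E'
from h import *
R=np.array([[0.28041658,-0.80097707,0.5289634],[0.95986759,0.2313777,-0.15848839],[0.00455523,0.55217759,0.83371407]])
c=Cam(dict(K=np.array([[502.004,0,314.281],[0,502.004,194.497],[0,0,1]]),xyz=[1328.145,-200.165,1243.712],orientation=R))
for n,uv,z,a0 in (("wick",(306.5,197),120,84.9),("knob",(361.25,153.25),116,-140.2)):
    p=c.hit(uv,z); r=p-C; print(n,p,np.hypot(*r),(np.degrees(np.arctan2(r[1],r[0]))-a0)%360-720)
print("lamp was 615.1 -12.9; theta model 14.3833 = -479.9")
E
python3 plan.py top 14 14
```

```text
wick [617.12050579  -8.80421633] 83.67468296488191 -476.9511975855635
knob [514.42106226 182.4202396 ] 150.22011729596164 -477.58684829775336
lamp was 615.1 -12.9; theta model 14.3833 = -479.9
look top 14.4333 -555.88 63.9
t 14.4833 w 0.7803518756984523 res [-2.1 -3.9 73. ] err mm [ 3.9  6.4 -0.1]
[-0.013  0.003  0.   ]
[-0.018  0.004  0.   ]
[-0.024  0.004  0.   ]
[-0.029  0.003  0.   ]
[-0.034  0.003  0.   ]
[-0.04   0.002  0.   ]
[-0.045  0.     0.   ]
[-0.05  -0.001  0.   ]
```

```bash

python3 -m inch '[0.1,-0.008,0.003,0,0,0.1,-0.013,0.004,0,0,0.1,-0.018,0.004,0,0,0.1,-0.023,0.004,0,0,0.1,-0.028,0.004,0,0,0.1,-0.033,0.003,0,0,0.1,-0.038,0.002,0,0,0.1,-0.043,0.001,0,0]' 50
python3 -m inch '[0.1,-0.004,-0.001,0,0,0.1,-0.008,-0.003,0,0,0.1,-0.012,-0.005,0,0,0.1,-0.016,-0.008,0,0,0.1,-0.02,-0.011,0,0,0.1,-0.023,-0.015,0,0,0.1,-0.026,-0.019,0,0,0.1,-0.028,-0.023,0,0]' 50
python3 - <<'E'
from h import *
print(look("scene")); print(delta((484.5,-345.5,269)))
E
```

```text
time_s: 15.15
ee_pos: [582.6, -40.9, 268.7]
tool_rot: [[0.766, 0.643, -0.0], [0.643, -0.766, 0.0], [0.0, -0.0, -1.0]]
ft_force: [0.3, -0.6, -2.1]
finger_gap: 0.331
gripper_force: 49.9
time_s: 15.82
ee_pos: [546.3, -41.0, 268.8]
tool_rot: [[0.766, 0.643, -0.0], [0.643, -0.766, 0.0], [-0.0, -0.0, -1.0]]
ft_force: [-0.3, -0.1, -1.9]
finger_gap: 0.33
gripper_force: 49.9
(15.8167, -176.43, 28.0)
(array([-2.432e-01,  1.939e-01, -1.000e-04]), 0.0, -50.0)
```

```bash

python3 -m inch '[0.1,-0.008,0.006,0,0,0.1,-0.024,0.019,0,0,0.1,-0.045,0.036,0,0,0.1,-0.07,0.056,0,0,0.1,-0.095,0.076,0,0,0.1,-0.12,0.096,0,0,0.1,-0.145,0.116,0,0,0.1,-0.17,0.136,0,0]' 50
python3 -m inch '[0.1,-0.024,0.019,0,0,0.1,-0.044,0.035,0,0,0.1,-0.06,0.048,0,0,0.1,-0.069,0.055,0,0,0.1,-0.073,0.058,0,0,0.1,-0.073,0.058,0,0,0.1,-0.073,0.058,0.01,0,0.1,-0.073,0.058,0.03,0]' 50
python3 -c "
from h import *
print(delta((484.5,-345.5,102),-50))"
```

```text
time_s: 16.53
ee_pos: [503.4, -256.8, 268.7]
tool_rot: [[0.766, 0.643, 0.0], [0.643, -0.766, -0.0], [-0.0, 0.0, -1.0]]
ft_force: [0.6, -0.6, -2.1]
finger_gap: 0.324
gripper_force: 49.9
time_s: 17.2
ee_pos: [486.5, -345.4, 240.1]
tool_rot: [[0.765, 0.644, 0.003], [0.644, -0.765, -0.003], [0.001, 0.004, -1.0]]
ft_force: [-0.1, -0.2, -2.3]
finger_gap: 0.33
gripper_force: 49.9
(array([-0.0016, -0.0018,  0.138 ]), 0.1, -49.9)
```

```bash

python3 -m inch '[0.1,-0.001,-0.001,0.02,0,0.1,-0.001,-0.001,0.045,0,0.1,-0.001,-0.001,0.07,0,0.1,-0.001,-0.001,0.095,0,0.1,-0.001,-0.001,0.11,0,0.1,-0.001,-0.001,0.122,0,0.1,-0.001,-0.001,0.126,0,0.1,-0.001,-0.001,0.128,0]' 50
python3 -c "
from h import *
print(delta((484.5,-345.5,101.6),-50))"
```

```text
time_s: 17.87
ee_pos: [484.2, -344.6, 110.0]
tool_rot: [[0.765, 0.644, -0.001], [0.644, -0.765, 0.001], [0.0, -0.001, -1.0]]
ft_force: [-1.1, -0.5, -1.9]
finger_gap: 0.329
gripper_force: 49.9
(array([-0.0003,  0.0008,  0.0084]), 0.09, -49.9)
```

```bash

python3 -m inch '[0.1,0,0.001,0.002,0,0.1,0,0.001,0.004,0,0.1,0,0.001,0.006,0,0.1,0,0.001,0.007,0,0.1,0,0.001,0.008,0,0.1,0,0.001,0.0085,0,0.1,0,0.001,0.0085,0,0.1,0,0.001,0.0085,0]' 50
```

```text
time_s: 18.53
ee_pos: [484.8, -346.6, 102.3]
tool_rot: [[0.766, 0.643, 0.0], [0.643, -0.766, -0.0], [0.0, 0.0, -1.0]]
ft_force: [-1.0, -0.4, -1.2]
finger_gap: 0.33
gripper_force: 49.9
```

```bash

python3 -m inch '[0.1,0,0,0.0005,0,0.1,0,0,0.001,0,0.1,0,0,0.001,0,0.1,0,0,0.001,0,0.1,0,0,0.001,0,0.1,0,0,0.001,0,0.1,0,0,0.001,0,0.1,0,0,0.001,0]' 50
python3 -m inch '[0.4,0,0,0,0,0.45,0,0,0,0,0.5,0,0,0,0,0.6,0,0,0,0,0.8,0,0,0,0,1,0,0,0,0,1,0,0,0,0,1,0,0,0,0]'
```

```text
time_s: 19.2
ee_pos: [484.9, -346.7, 101.5]
tool_rot: [[0.766, 0.643, 0.0], [0.643, -0.766, -0.0], [0.0, 0.001, -1.0]]
ft_force: [-0.7, 0.7, 4.7]
finger_gap: 0.33
gripper_force: 49.9
time_s: 19.87
ee_pos: [484.8, -346.6, 101.2]
tool_rot: [[0.766, 0.643, -0.0], [0.643, -0.766, 0.0], [-0.0, -0.0, -1.0]]
ft_force: [0.2, -0.2, -0.6]
finger_gap: 0.856
gripper_force: 0.0
```

Contact registered on lowering, and the lamp is released. I'll rise straight up and check.

```bash

python3 -m inch '[1,0,0,-0.01,0,1,0,0,-0.03,0,1,0,0,-0.055,0,1,0,0,-0.08,0,1,0,0,-0.105,0,1,0,0,-0.13,0,1,0,0,-0.15,0,1,0,0,-0.16,0]'
python3 -m inch '[1,0,0,0,0,1,0,0,0,0,1,0,0,0,0,1,0,0,0,0,1,0,0,0,0,1,0,0,0,0,1,0,0,0,0,1,0,0,0,0]'
python3 - <<'E'
from h import *
_,im=grab("scene"); cv2.imwrite("pics/end.png",cv2.convertScaleAbs(cv2.resize(im[100:300,120:420],None,fx=2.5,fy=2.5),alpha=1.5))
E
```

```text
time_s: 20.53
ee_pos: [485.1, -347.0, 264.9]
tool_rot: [[0.766, 0.643, 0.003], [0.643, -0.766, -0.003], [0.0, 0.005, -1.0]]
ft_force: [0.3, -0.7, -0.1]
finger_gap: 0.997
gripper_force: 0.0
time_s: 21.2
ee_pos: [484.7, -346.6, 261.0]
tool_rot: [[0.766, 0.643, -0.0], [0.643, -0.766, 0.0], [-0.0, -0.0, -1.0]]
ft_force: [-0.3, -0.8, -0.9]
finger_gap: 0.997
gripper_force: 0.0
```

View pics/end.png

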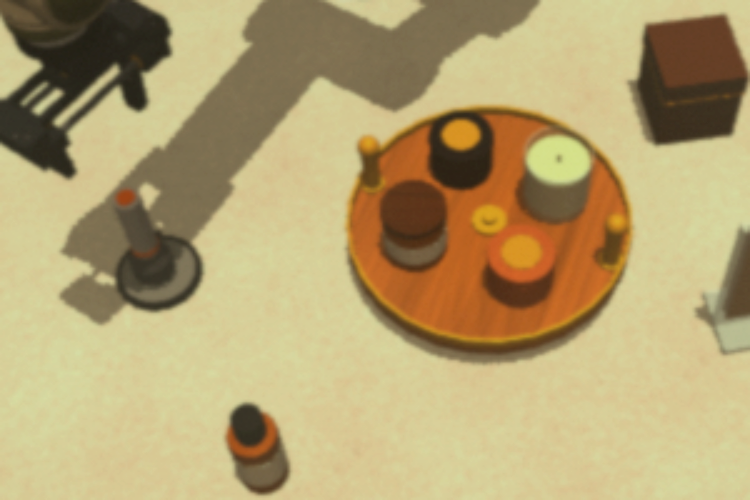

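The lamp stands upright on the pad (cap at (126,198), pad centre at (159,272)), and all four vessels are upright on the tray.

```bash
python3 -c "
from plant import manip
print(manip.sign_off())"
```

```text
the job is handed in; nothing more can be done
None
```

I pushed the stand round by a knob (using the lamp head), held the lamp over the candle for about 7 s while the stand coasted at roughly 1.1 to 0.75 rad/s, stood the lamp back upright on its pad, and handed the job in; no verdict was shown.

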